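# Press the stick-on page ledge onto the tilted recipe stand and hold it

### The arm

A 6-joint arm with a two-finger parallel gripper is mounted at the origin on a cart in front of the work surface, level with it; the furniture and walls round the work are solid. World frame = base frame: x ahead of the robot, y to its left, z up, the work surface at z = 0. Lengths are in mm, angles in rad, forces in N, time in s.
With the tool pointing down it reaches from about 275 to 750 mm from the base axis. Payload 10.2 kg.
Tool frame: the origin (TCP) lies at the centre of the arm's flange, where the gripper is bolted on; the fingertips stand 173 mm ahead of it and the grasp point (between the pads) lies 155 mm ahead of it; z points along the fingers, y is the line along which they close (so a half turn about z gives the same grasp; the last joint's range is limited). The gripper opens to 85 mm and grips with 20 to 120 N. Pads are 22 mm wide; open, the fingers measure 114 mm over their backs; the gripper's body (76 mm by 85 mm) begins 54 mm behind the grasp point. The pads swing forward as they close: fully open they stand 13 mm farther back than shut.
Start: joints at [1.032, 0.313, 1.498, -0, 1.331, -0.223], TCP at [163.066, 499.041, 404.694] pointing down, gripper open.
Joint ranges: [-2.94, 2.94], [-0.97, 2.17], [0.19, 2.56], [-1.23, 4.37], [0.02, 3.11], [-2.88, 2.88]. Speed limits (rad/s): [2.39, 2.39, 3.01, 3.14, 3.14, 3.14].

### API

Orientations are given as a unit quaternion [w, x, y, z].
In Python, from rig import ctrl gives the robot as it stands.
- The arm moves only by the tool tcp_steps, called after "Call:" as name(argument=value, ...), one argument or row to a line, values as JSON. Schema: {"type":"object","properties":{"ticks":{"type":"array","items":{"type":"object","properties":{"xyz":{"type":"array","items":{"type":"number"},"minItems":3,"maxItems":3},"r":{"type":"array","items":{"type":"number"},"minItems":3,"maxItems":3}},"additionalProperties":false},"minItems":1,"maxItems":8},"aperture":{"type":"number"},"force":{"type":"number"},"only":{"type":"string"},"quiet":{"type":"boolean"},"lines":{"type":"string"}},"required":["ticks"],"additionalProperties":false}. ticks is a list of rows, 1 to 8 of them, each an object with the fields xyz (a list: dx, dy, dz in mm), r (a list: a rotation vector rx, ry, rz in rad); a field left out counts as zero; each row is the pose to reach, as a shift and turn from the pose commanded when the call began, along the tool's axes at that moment; what a row does not reach only later rows make up. A row lasts 1/10 s, in which the tool goes at most 50 mm and 0.15 rad, less where a joint would pass 70% of its speed; a pose out of reach is approached as far as the arm can. aperture is the opening from 0.0 (shut) to 1.0 (fully open), set as the call begins (left out keeps the last). The fingers move at their own pace and stop on an object; force is the grip in N (left out, the last holds). Time passes only in rows, so rows that do not move let the fingers close. The tool returns the time, the measured TCP pose, the force, the opening and the grip force at its end. only (a regular expression) keeps the lines of the reply that match it, lines (a string "A,B") keeps lines A to B, and quiet returns only ok. Input that does not fit is refused with a message, and nothing moves.
- ctrl.sense(): the state, without advancing time (a new reading comes with each control period).
- ctrl.capture(name): name is "scene" or "top"; returns the picture (384x512x3 uint8, red, green, blue); there is no depth.
- ctrl.calibration(name): a dict with "fx", "fy", "cx", "cy" (pixels), "position" and "attitude" of the camera in the world. Camera axes: x right, y down, z forward; pixel columns grow to the right and rows downward; lengths in mm; the calibration is good to about 2 mm. A picture is of the moment at which its call begins. calibration takes no time and is no camera call.
- ctrl.finish_job(): hands the job in; it is judged then, once.
The state is a dict: "time_s": time; "joints": joint angles; "dq": joint speeds; "tau": joint torques, N m; "eef_pos": TCP position; "ee_rot": TCP orientation; "force": force on the tool from outside, world axes, zero at the start; "wrist_torque": the same for the moment, N m; "grip_width": opening from 0.0 (shut) to 1.0 (fully open); "grip_force": force on a finger pad.
Only numpy, scipy, OpenCV 4.12 (cv2) and the standard library are available. Lean on these libraries where they do the work, as an engineer would, in place of code of your own. Each camera call takes 0.05 s, during which the arm holds its last target. There are 200 camera calls.

### The job

The recipe stand needs its self-adhesive page ledge back: pick the ledge up by its upright bar, tilt it to the slope of the stand's board and press its plate flush onto the board, centred between the two small round studs with the bar running level from stud to stud. Push gently but definitely (about 10 newtons) and finish while still gripping the ledge and pressing it there, so that the adhesive can take; do not push the board out of its setting or disturb the things standing around.

Things in the scene. Friction and masses are not known exactly. Their poses are not given: they have to be found in the camera images.
- ledge: Loose aluminium page ledge, 0.16 kg, lying plate down: a plate 64 (x) x 96 (y) x 5 mm with an upright bar on its middle, 12 mm thick (x), 80 mm long (y), its top 45 mm above the plate's underside. Grip the bar across its 12 mm. Origin: centre of the plate's underside (the adhesive side; nothing really sticks). z points out of the plate up the bar, y along the bar. Symmetric by half a turn about z.
- spot (a point): Where the middle of the ledge's underside belongs: on the board's top face midway between its two studs. z: outward normal of the face; x: up the slope; y: level, from stud to stud. The studs are 10 mm across, 5 mm high, centred 63 mm to either side along y, so the 96 mm plate has 10 mm to spare at each end. The spot is 73 mm from the board's upper and lower edges.
- board_tilt: The recipe stand's wooden board: 146 mm up the slope, 142 mm wide, 12 mm thick, sloping up away from the robot at 16 to 31 degrees to the horizontal, different each time. Its stiff friction hinge keeps it rigid under pushes of 25 N and less. Origin: middle of the hinge line at its lower, nearer edge, at half its thickness; z is the outward normal, x up the slope.
- stand: The recipe stand's base, fixed on the worktop: wood, 140 x 160 x 12 mm, with two hinge ears at its near edge that carry the board's hinge 32 mm above the worktop. Turned up to 0.3 rad from facing the robot; it may stand left or right, the ledge on the other side. Origin: centre of its underside, z up, x away from the robot.
- jam: Bystander: jam jar with a red lid, 65 x 69 x 86 mm high, standing between the stand and the ledge, towards the back. Origin: centre of its underside.
- spice_front: Bystander: spice jar with a dark cap, 41 mm across and 105 mm high, just in front of the jam jar. Origin: centre of its underside.
- peg_front: Bystander: clothes peg, 15 x 72 x 12 mm, lying between the stand and the ledge near the front edge. Origin: centre of its underside.
- mug: Bystander: yellow mug, 83 x 119 x 92 mm high, at the back right. Origin: centre of its underside.

How it is judged (in metres and radians):
On the way:
1. the ledge is lifted off the worktop in the gripper (height (world z) of ledge above 0.04 m and contact force between the fingers and ledge above 1 N), for 0.2 s.
At the end, for the whole second after the job is handed in: The ledge's underside lies flush on the board's face (parallel within 0.045 rad, within 3 mm), its middle within 12 mm of the spot midway between the studs and its bar within 0.12 rad of the line from stud to stud; the gripper still holds it, at rest, and presses it against the board with 4 to 25 N (angle between the z axis of ledge and the z axis of spot, either way round below 0.045 rad and angle between the y axis of ledge and the y axis of spot, either way round below 0.12 rad and z of ledge in the frame of spot between -0.003 and 0.003 m and distance between ledge and spot below 0.012 m and contact force between ledge and board_tilt between 4 and 25 N and contact force between the fingers and ledge above 3 N and linear speed of ledge below 0.01 m/s); the arm keeps its last pose, push and grip.
It fails at once if the stand's board is pushed out of its setting (spot moved by more than 8 mm) (distance of spot from where it was at the start of the episode above 0.008 m).
It fails at once if a bystander is moved by more than 30 mm (distance of any of jam, spice_front, peg_front, mug from where it was at the start of the episode above 0.03 m).
It also fails if it takes over 32 s, if anything falls off the work surface, if the arm or the gripper's body presses on something with over 40 N, if the wrist force passes 120 N, or if a joint passes its speed limit or range.

## Working session

There is one attempt and no reset: what is moved stays moved. The work goes in short steps, Python scripts to look and compute and a tool call to move; the robot and the scene stay as the last step left them, time stands still between calls to the robot, and variables do not carry over. Pictures are saved under pics/ and viewed, at most 10 in all, crops included, and the job is handed in when it is done.

```bash
ls; mkdir -p pics
```

Run:
```python
from rig import ctrl
import cv2
s=ctrl.sense();print(s)
for n in("scene","top"):
    print(ctrl.calibration(n)); im=ctrl.capture(n); cv2.imwrite(f"pics/{n}0.png",im[:,:,::-1])
```

```text
pics
rig.py
{'time_s': 0.0, 'joints': array([ 1.03164189e+00,  3.13466633e-01,  1.49847028e+00,  2.02860279e-05,
        1.33102250e+00, -2.23378380e-01]), 'dq': array([-0.00204509,  0.00036007, -0.0004889 , -0.00041504, -0.00118637,
       -0.00135664]), 'tau': array([ 2.97016859e-04, -4.12268937e+01, -2.59743226e+01, -1.73308385e-04,
        3.99286626e-03, -3.21708023e-05]), 'eef_pos': array([163.01744064, 499.0039647 , 404.11391626]), 'ee_rot': array([-2.63428651e-04,  1.57235208e-01,  9.87560946e-01, -6.30647979e-04]), 'force': array([ 0.5514463 , -0.3560781 ,  0.33842455]), 'wrist_torque': array([0.00245875, 0.02570293, 0.02277256]), 'grip_force': 0.0, 'grip_width': 1.0025905358367786}
{'fx': 355.8220395845335, 'fy': 355.8220395845335, 'cx': 260.64514306050773, 'cy': 195.01173238820334, 'position': array([239.41350562, 540.87278024, 769.97981976]), 'attitude': array([ 0.09324298, -0.23519747,  0.90868768, -0.33207619])}
{'fx': 421.31390765320714, 'fy': 421.31390765320714, 'cx': 258.8786377818833, 'cy': 182.66009410377046, 'position': array([ 414.78516928,   23.76476064, 1194.40722992]), 'attitude': array([-0.02897197,  0.71678987, -0.69500781,  0.04834312])}
```

View pics/scene0.png

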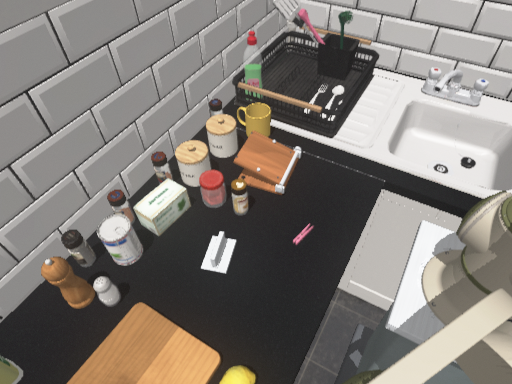

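View pics/top0.png

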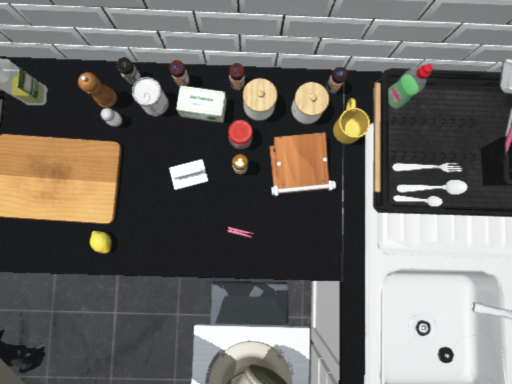

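The top view shows the ledge at about (188,174), the board at about (301,162) and the peg at (240,232). The jam jar is at (240,134), the spice jar at (240,164) and the mug at (350,125). I'll enlarge the ledge and the board.

Run:
```python
import cv2,numpy as np
t=cv2.imread("pics/top0.png");s=cv2.imread("pics/scene0.png")
a=cv2.resize(t[125:205,260:345],(510,480),interpolation=cv2.INTER_CUBIC)
b=cv2.resize(t[150:200,160:215],(275,250),interpolation=cv2.INTER_CUBIC)
c=np.zeros((480,785,3),np.uint8);c[:,:510]=a;c[:250,510:]=b;cv2.imwrite("pics/c1.png",c)
a=cv2.resize(s[130:200,225:310],(510,420),interpolation=cv2.INTER_CUBIC)
b=cv2.resize(s[225:280,190:245],(275,275),interpolation=cv2.INTER_CUBIC)
c=np.zeros((420,785,3),np.uint8);c[:,:510]=a;c[:275,510:]=b;cv2.imwrite("pics/c2.png",c)
```

```text
(no output)
```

View pics/c1.png

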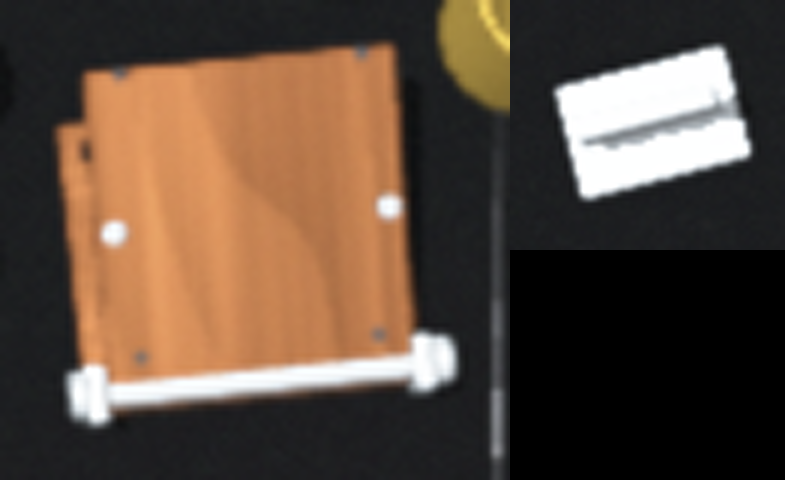

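View pics/c2.png

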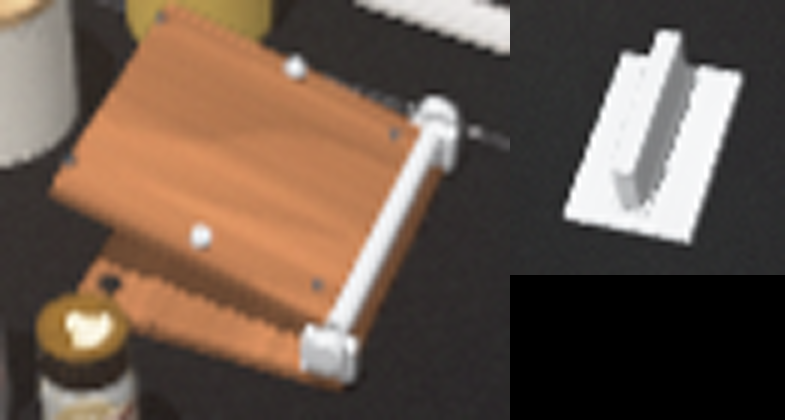

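The studs are clear in both views. In top they're at about (278.6,163.4) and (324.5,159.0), and in scene at (258,169) and (274,141). The four dark screws on the board show up too. I'll triangulate these and get the ledge from its plate corners.

Create h.py:
```python
import numpy as np,cv2
from scipy.spatial.transform import Rotation as R
from rig import ctrl
Q=lambda q:R.from_quat(np.r_[q[1:],q[0]])
def ray(n,p):
    c=ctrl.calibration(n); d=Q(c["attitude"]).apply([(p[0]-c["cx"])/c["fx"],(p[1]-c["cy"])/c["fy"],1]); return c["position"],d/np.linalg.norm(d)
def plane(n,p,z):
    o,d=ray(n,p); return o+d*(z-o[2])/d[2]
def tri(a,b):
    (o,d),(e,f)=ray("top",a),ray("scene",b)
    k=np.linalg.lstsq(np.c_[d,-f],e-o,rcond=None)[0]; P,S=o+k[0]*d,e+k[1]*f
    return (P+S)/2,P-S
```

Run:
```python
from h import *
np.set_printoptions(precision=1,suppress=True)
t=cv2.imread("pics/top0.png");s=cv2.imread("pics/scene0.png")
def blob(im,p,thr=170,r=3):  # weighted centroid of whiteness (blue channel) above wood
    x,y=np.round(p).astype(int); g=im[y-r:y+r+1,x-r:x+r+1,0].astype(float)
    w=np.clip(g-110,0,None); Y,X=np.mgrid[y-r:y+r+1,x-r:x+r+1]; return np.array([(w*X).sum(),(w*Y).sum()])/w.sum()
c6=lambda u,v,x0,y0,k:np.array([(u+.5)/k-.5+x0,(v+.5)/k-.5+y0])
T=lambda u,v:c6(u,v,260,125,6); S=lambda u,v:c6(u,v,225,130,6)
P={}
for n,a,b,st in [("studL",(114,233),(201,236),1),("studR",(389,206),(295,67),1),("upL",(120,73),(70,160),0),("upR",(361,52),(160,17),0),("loR",(378,334),(393,133),0),("loL",(140,357),(317,285),0)]:
    a,b=T(*a),S(*b)
    if st: a,b=blob(t,a),blob(s,b)
    P[n],e=tri(a,b); print(n,a,b,P[n],"miss",e)
print("stud dist",np.linalg.norm(P["studL"]-P["studR"]))
for l,u in(("loL","upL"),("loR","upR")):
    d=P[u]-P[l]; print("slope",d,np.degrees(np.arctan2(d[2],np.hypot(*d[:2]))),np.degrees(np.arctan2(d[1],d[0])))
# ledge plate corners: approxPoly of bright mask near ledge, cast at z=5
for n,im,(x0,y0,x1,y1) in(("top",t,(160,150,215,200)),("scene",s,(190,225,245,280))):
    m=np.zeros(im.shape[:2],np.uint8); m[y0:y1,x0:x1]=(cv2.cvtColor(im,6)[y0:y1,x0:x1]>110)*255
    c=max(cv2.findContours(m,0,1)[0],key=cv2.contourArea); q=cv2.boxPoints(cv2.minAreaRect(c)); print(n,q.ravel())
b=lambda pts,x0,y0:[c6(u-510,v,x0,y0,5) for u,v in pts]
for n,pts,o in(("top",[(555,88),(722,46),(750,155),(585,199)],(160,150)),("scene",[(627,52),(743,73),(690,243),(565,217)],(190,225))):
    W=np.array([plane(n,p,5) for p in b(pts,*o)]); print(n,W,"centre",W.mean(0),"sides",np.linalg.norm(W-np.roll(W,-1,0),axis=1))
W=np.array([plane("scene",p,45) for p in b([(668,33),(625,172)],190,225)]);print("bar ends",W,W.mean(0))
for n,p,z in(("spice",(240,156),105),("jam",(240,128),86),("peg",(240,232),10),("mug",(350,122),92)):print(n,plane("top",p,z))
```

```text
studL [278.5 163.4] [258.  168.8] [594.  -57.2  64.4] miss [-0.3 -0.1 -0. ]
studR [324.4 159. ] [273.7 140.8] [ 610.8 -182.2   63.6] miss [-0.9 -0.4 -0.1]
upL [279.6 136.8] [236.2 156.2] [664.  -57.2  80.4] miss [-0.1 -0.  -0. ]
upR [319.8 133.2] [251.2 132.4] [ 677.8 -165.4   81.4] miss [-1.  -0.5 -0.2]
loR [322.6 180.2] [290.1 151.8] [ 554.5 -181.3   44.8] miss [-1.1 -0.4 -0.1]
loL [282.9 184.1] [277.4 177.1] [540.2 -72.   44.2] miss [-0.8 -0.3 -0.1]
stud dist 126.04100206693784
slope [123.8  14.8  36.2] 16.182846074986877 6.840437951104713
slope [123.3  15.9  36.6] 16.42320949521133 7.34499300728221
top [168.  167.  202.  158.1 208.  180.8 174.  189.8]
scene [200.1 267.7 213.4 227.8 238.  236.  224.7 275.9]
top [[581.7 250.2   5. ]
 [609.  157.    5. ]
 [547.1 138.5   5. ]
 [519.1 230.1   5. ]] centre [564.2 193.9   5. ] sides [97.1 64.6 95.8 65.7]
scene [[608.  156.1   5. ]
 [548.6 138.2   5. ]
 [520.  232.1   5. ]
 [580.4 249.6   5. ]] centre [564.2 194.    5. ] sides [62.  98.2 62.8 97.4]
bar ends [[577.3 157.2  45. ]
 [551.7 232.2  45. ]] [564.5 194.7  45. ]
spice [603.5  47.1 105. ]
jam [682.8  50.1  86. ]
peg [405.3  41.8  10. ]
mug [ 708.6 -245.2   92. ]
```

The measurements agree. The stud spacing comes out at 126.0 mm, the tilt at about 16.3° and the board yaw at about 7.4°. Hinge geometry puts the spot at z≈58.3, which matches the studs. The ledge centre is the same in both views at (564,194), with a yaw of 16.8°. Next I'll write a helper that prints the offset in tool axes.

Create d.py:
```python
# usage: d.py x y z yaw tilt(rad): tool-frame offset from now to TCP pose
import sys; from h import *
def target(yaw,tilt):   # tool y = ledge x (up slope), tool z = -normal
    n=R.from_euler("ZY",[yaw,-tilt]).as_matrix(); return R.from_matrix(np.c_[-n[:,1],n[:,0],-n[:,2]] if 0 else np.c_[n[:,1],n[:,0],-n[:,2]])
def off(p,Rt):
    s=ctrl.sense(); Rn=Q(s["ee_rot"]); c=[(Rn.inv()*Rt*R.from_euler("z",k)).as_rotvec() for k in(0,np.pi)]
    print("shift",Rn.inv().apply(np.array(p)-s["eef_pos"]).round(1),"turn",min(c,key=np.linalg.norm).round(3),"q",s["joints"].round(2),"F",s["force"].round(1),"t",s["time_s"])
if __name__=="__main__":
    a=list(map(float,sys.argv[1:])); off(a[:3],target(a[3],a[4]))
```

```bash
python3 d.py 564.2 194 300 0.293 0
```

```text
shift [-476.1 -165.2  104.2] turn [-0.001  0.     0.962] q [ 1.03  0.31  1.5   0.    1.33 -0.22] F [ 0.   0.1 -0. ] t 0.1
```

Call:
tcp_steps(
  ticks=[
    {"xyz": [-40, -14, 9], "r": [0, 0, 0.08]},
    {"xyz": [-80, -28, 18], "r": [0, 0, 0.16]},
    {"xyz": [-120, -42, 26], "r": [0, 0, 0.24]},
    {"xyz": [-160, -55, 35], "r": [0, 0, 0.32]},
    {"xyz": [-200, -69, 44], "r": [0, 0, 0.4]},
    {"xyz": [-238, -83, 52], "r": [0, 0, 0.48]},
    {"xyz": [-238, -83, 52], "r": [0, 0, 0.48]},
  ],
  aperture=1.0,
)

```text
time_s: 0.8
eef_pos: [366.3, 343.8, 351.4]
ee_rot: [-0.0, 0.391, 0.921, -0.001]
force: [-0.7, -0.0, -0.3]
grip_width: 0.998
grip_force: 0.0
```

```bash
python3 d.py 564.2 194 300 0.293 0
```

```text
shift [-245.2   38.4   51.4] turn [-0.002  0.001  0.475] q [ 0.52  0.31  1.64 -0.    1.19 -0.25] F [-0.7 -0.  -0.3] t 0.8
```

Call:
tcp_steps(
  ticks=[
    {"xyz": [-40, 6, 8], "r": [0, 0, 0.08]},
    {"xyz": [-80, 12, 17], "r": [0, 0, 0.16]},
    {"xyz": [-120, 19, 25], "r": [0, 0, 0.24]},
    {"xyz": [-160, 25, 34], "r": [0, 0, 0.32]},
    {"xyz": [-200, 31, 42], "r": [0, 0, 0.4]},
    {"xyz": [-245, 38, 51], "r": [0, 0, 0.475]},
    {"xyz": [-245, 38, 51], "r": [0, 0, 0.475]},
    {"xyz": [-245, 38, 51], "r": [0, 0, 0.475]},
  ],
)

```text
time_s: 1.6
eef_pos: [562.1, 197.9, 301.1]
ee_rot: [-0.001, 0.593, 0.805, -0.0]
force: [0.2, 0.9, 0.3]
grip_width: 0.997
grip_force: 0.0
```

```bash
python3 d.py 564.2 194 187 0.293 0
```

```text
shift [ -4.4   1.1 114.1] turn [-0.001 -0.001  0.007] q [ 0.14  0.56  1.41  0.    1.17 -0.16] F [0.2 0.9 0.3] t 1.6
```

Call:
tcp_steps(
  ticks=[
    {"xyz": [-4, 1, 35], "r": [0, 0, 0.007]},
    {"xyz": [-4, 1, 70], "r": [0, 0, 0.007]},
    {"xyz": [-4, 1, 95], "r": [0, 0, 0.007]},
    {"xyz": [-4, 1, 108], "r": [0, 0, 0.007]},
    {"xyz": [-4, 1, 114], "r": [0, 0, 0.007]},
    {"xyz": [-4, 1, 114], "r": [0, 0, 0.007]},
  ],
  aperture=0.5,
)

```text
time_s: 2.2
eef_pos: [564.0, 194.8, 188.1]
ee_rot: [0.0, 0.596, 0.803, 0.0]
force: [0.5, -0.2, -0.1]
grip_width: 0.503
grip_force: 0.0
```

```bash
python3 d.py 564.2 194 187 0.293 0
```

Run:
```python
from h import *
im=ctrl.capture("scene");cv2.imwrite("pics/g1.png",cv2.resize(im[180:300,140:300,::-1],(800,600)))
```

```text
shift [-0.9 -0.1  1.1] turn [ 0.    -0.     0.001] q [ 0.14  0.71  1.49  0.    0.95 -0.16] F [ 0.5 -0.2 -0.1] t 2.2
```

View pics/g1.png

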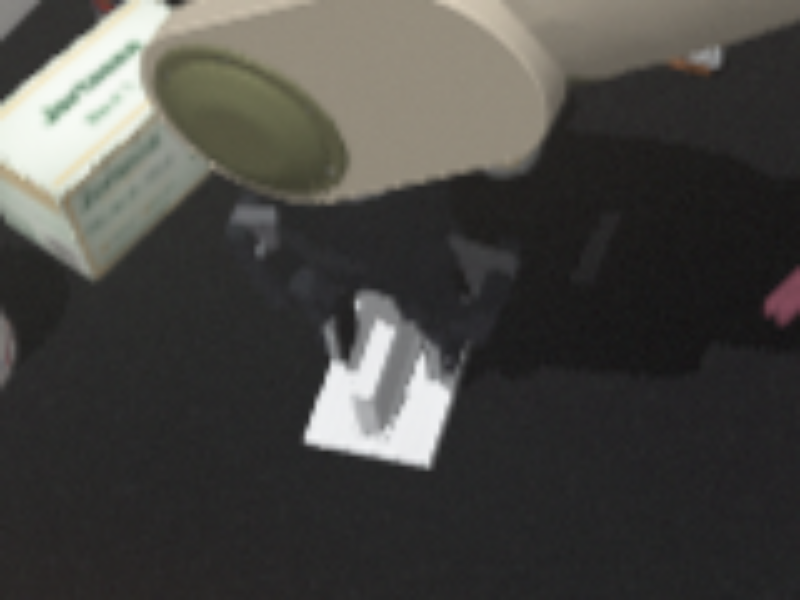

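The fingers straddle the bar on both sides, with the bar at about (385,370) in the crop. Closing now.

Call:
tcp_steps(
  ticks=[
    {},
    {},
    {},
    {},
    {},
    {},
  ],
  aperture=0,
  force=80,
)

```text
time_s: 2.85
eef_pos: [564.6, 194.3, 188.9]
ee_rot: [0.001, 0.596, 0.803, 0.001]
force: [-0.3, -0.4, 6.2]
grip_width: 0.124
grip_force: 79.0
```

```bash
python3 d.py 564.2 194 187 0.293 0
```

```text
shift [-0.2 -0.4  1.9] turn [ 0.002  0.    -0.   ] q [ 0.14  0.71  1.49  0.    0.95 -0.16] F [-0.3 -0.4  6.2] t 2.85
```

Call:
tcp_steps(
  ticks=[
    {"xyz": [0, 0, -25]},
    {"xyz": [0, 0, -60]},
    {"xyz": [0, 0, -100]},
    {"xyz": [0, 0, -140]},
    {"xyz": [0, 0, -160]},
    {"xyz": [0, 0, -160]},
  ],
)

```text
time_s: 3.45
eef_pos: [564.3, 194.3, 350.8]
ee_rot: [0.002, 0.596, 0.803, 0.002]
force: [-0.1, -0.2, -2.7]
grip_width: 0.129
grip_force: 78.3
```

Run:
```python
from d import *
n=-target(.129,.2845).apply([0,0,1]); spot=np.array([602.4,-119.7,64])-n*4; spot[2]=58.5
print(n,spot); off(spot+n*(189+90),target(.129,.2845))
im=ctrl.capture("scene");cv2.imwrite("pics/g2.png",cv2.resize(im[130:290,120:320,::-1],(750,600)))
```

```text
[-0.27834544 -0.03610707  0.95980211] [ 603.51338178 -119.55557172   58.5       ]
shift [-299.  -130.6   24. ] turn [-0.278 -0.023  0.163] q [ 0.14  0.51  1.35  0.    1.27 -0.16] F [-0.1 -0.2 -2.7] t 3.45
```

View pics/g2.png

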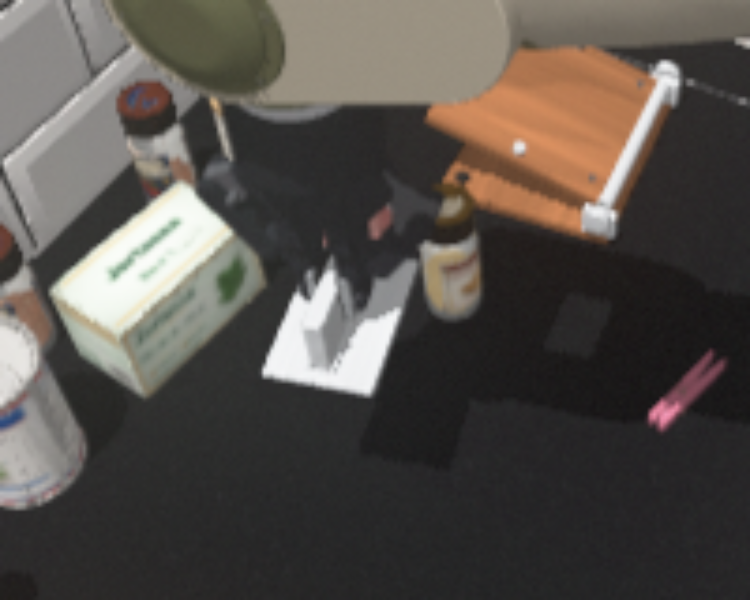

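The ledge is held clear of the worktop with its bar square in the fingers, and the path over the spice jar (top at 105 mm) is clear. Moving across and tilting.

Call:
tcp_steps(
  ticks=[
    {"xyz": [-35, -10, 0], "r": [-0.02, 0, 0.02]},
    {"xyz": [-75, -25, 2], "r": [-0.06, 0, 0.04]},
    {"xyz": [-115, -45, 6], "r": [-0.1, -0.01, 0.06]},
    {"xyz": [-155, -65, 10], "r": [-0.14, -0.01, 0.08]},
    {"xyz": [-195, -85, 14], "r": [-0.18, -0.015, 0.1]},
    {"xyz": [-235, -103, 18], "r": [-0.22, -0.02, 0.13]},
    {"xyz": [-270, -118, 22], "r": [-0.25, -0.02, 0.15]},
    {"xyz": [-299, -131, 24], "r": [-0.278, -0.023, 0.163]},
  ],
)

```text
time_s: 4.3
eef_pos: [524.3, -131.7, 321.4]
ee_rot: [0.09, 0.655, 0.743, 0.104]
force: [-0.1, 0.4, -1.8]
grip_width: 0.128
grip_force: 78.3
```

Call:
tcp_steps(
  ticks=[
    {},
    {},
  ],
)

```text
time_s: 4.5
eef_pos: [524.8, -130.0, 322.1]
ee_rot: [0.09, 0.654, 0.744, 0.104]
force: [-0.4, -0.3, -1.1]
grip_width: 0.129
grip_force: 78.3
```

Run:
```python
from d import *
n=-target(.129,.2845).apply([0,0,1]); spot=np.array([603.5,-119.6,58.5])
off(spot+n*(189+20),target(.129,.2845))
for c in("top","scene"):
    im=ctrl.capture(c);cv2.imwrite(f"pics/p_{c}.png",im[:,:,::-1])
a=cv2.imread("pics/p_top.png")[115:205,235:345];b=cv2.imread("pics/p_scene.png")[110:215,215:325]
cv2.imwrite("pics/p1.png",np.hstack([cv2.resize(x,(400,400),interpolation=cv2.INTER_CUBIC) for x in(a,b)]))
```

```text
shift [ 0.1  2.8 66.2] turn [-0.009 -0.001 -0.002] q [-0.48  0.39  1.63  0.2   0.91 -0.72] F [-0.4 -0.3 -1.1] t 4.5
```

View pics/p1.png

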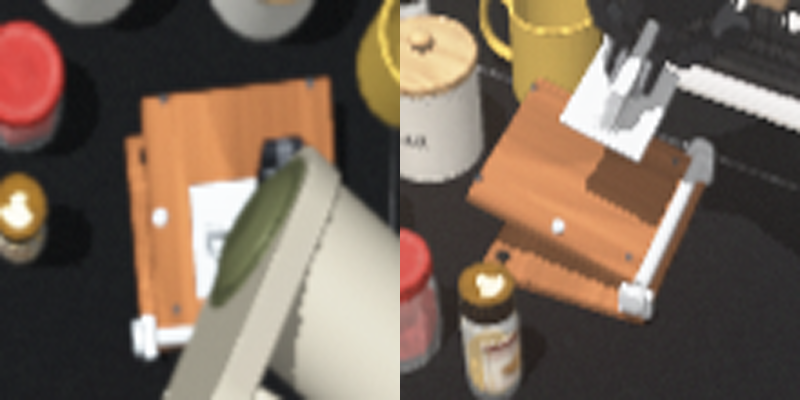

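The ledge is over the board at about the right tilt, with the jars and mug undisturbed. I'll come down to 20 mm above the face and compare the plate's visible corners with their predicted positions.

Call:
tcp_steps(
  ticks=[
    {"xyz": [0, 1, 20], "r": [-0.004, 0, 0]},
    {"xyz": [0, 3, 40], "r": [-0.009, 0, -0.002]},
    {"xyz": [0, 3, 55], "r": [-0.009, 0, -0.002]},
    {"xyz": [0, 3, 62], "r": [-0.009, 0, -0.002]},
    {"xyz": [0, 3, 66], "r": [-0.009, 0, -0.002]},
    {"xyz": [0, 3, 66], "r": [-0.009, 0, -0.002]},
    {"xyz": [0, 3, 66], "r": [-0.009, 0, -0.002]},
  ],
)

```text
time_s: 5.3
eef_pos: [546.1, -127.1, 261.7]
ee_rot: [0.095, 0.652, 0.744, 0.108]
force: [-0.7, -0.2, -1.7]
grip_width: 0.129
grip_force: 78.3
```

Run:
```python
from d import *
n=-target(.129,.2845).apply([0,0,1]); spot=np.array([603.5,-119.6,58.5])
off(spot+n*(189+20),target(.129,.2845))
s=ctrl.sense();Rn=Q(s["ee_rot"])
im={c:ctrl.capture(c)[:,:,::-1] for c in("top","scene")}
def proj(c,P):
    k=ctrl.calibration(c);v=Q(k["attitude"]).inv().apply(P-k["position"]);return np.array([k["fx"]*v[0]/v[2]+k["cx"],k["fy"]*v[1]/v[2]+k["cy"]])
o=[]
for c,(x,y) in(("top",(250,120)),("scene",(220,115))):
    g=cv2.resize(im[c][y:y+90,x:x+80],(400,450),interpolation=cv2.INTER_CUBIC)
    for a in(-48,48):
        for b in(-32,32):
            p=proj(c,s["eef_pos"]+Rn.apply([a,b,184]));u=tuple(np.round((p-[x,y]+.5)*5-.5).astype(int));cv2.circle(g,tuple(map(int,u)),3,(0,255,0),1);print(c,a,b,p.round(1))
    o.append(g)
cv2.imwrite("pics/p2.png",np.hstack(o))
```

```text
shift [ 0.1 -1.5  2.3] turn [0.004 0.001 0.002] q [-0.46  0.5   1.63  0.23  0.78 -0.74] F [-0.7 -0.2 -1.7] t 5.3
top -48 -32 [321.3 171.4]
top -48 32 [319.8 147.8]
top 48 -32 [285.9 174.9]
top 48 32 [284.  151.2]
scene -48 -32 [283.5 143.5]
scene -48 32 [263.8 133.8]
scene 48 -32 [271.8 165.3]
scene 48 32 [251.1 155. ]
```

View pics/p2.png

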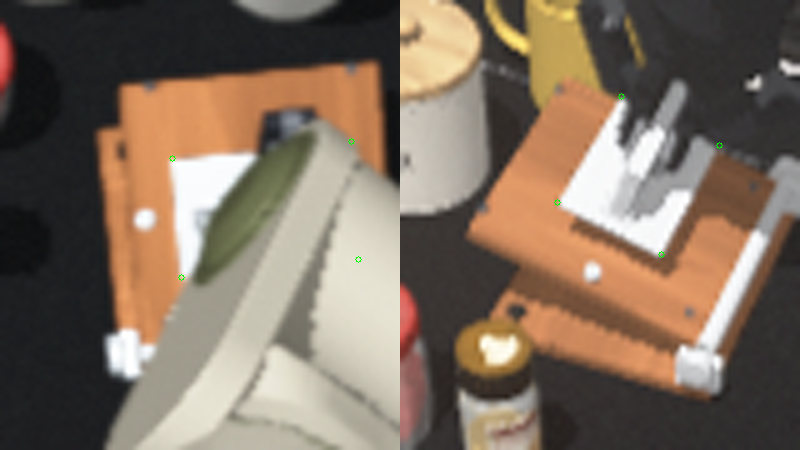

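The predicted corners (green) lie on the plate's actual corners in both views, so the ledge sits as expected in the hand. Now a slow approach to contact.

Create f.py:
```python
from d import *
n=-target(.129,.2845).apply([0,0,1]); spot=np.array([603.5,-119.6,58.5]); off(spot+n*189,target(.129,.2845)); s=ctrl.sense(); print("Fn",s["force"]@n,"M",s["wrist_torque"].round(2))
```

```text
(no output)
```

Call:
tcp_steps(
  ticks=[
    {"xyz": [0, -1, 5], "r": [0.002, 0, 0]},
    {"xyz": [0, -1, 10], "r": [0.004, 0, 0.002]},
    {"xyz": [0, -1, 14], "r": [0.004, 0, 0.002]},
    {"xyz": [0, -1, 17], "r": [0.004, 0, 0.002]},
    {"xyz": [0, -1, 18], "r": [0.004, 0, 0.002]},
    {"xyz": [0, -1, 18], "r": [0.004, 0, 0.002]},
    {"xyz": [0, -1, 18], "r": [0.004, 0, 0.002]},
  ],
)

```text
time_s: 6.1
eef_pos: [550.2, -126.6, 243.6]
ee_rot: [0.093, 0.653, 0.744, 0.106]
force: [0.1, 0.6, -1.3]
grip_width: 0.13
grip_force: 78.3
```

```bash
python3 f.py
```

```text
shift [ 0.1 -0.3  3.8] turn [-0.001  0.     0.   ] q [-0.46  0.54  1.63  0.23  0.75 -0.74] F [ 0.1  0.6 -1.3] t 6.1
Fn -1.2853409531823436 M [-0.06  0.17  0.07]
```

Call:
tcp_steps(
  ticks=[
    {"xyz": [0, 0, 0.7]},
    {"xyz": [0, 0, 1.4]},
    {"xyz": [0, 0, 2]},
    {"xyz": [0, 0, 2.5]},
    {"xyz": [0, 0, 3]},
    {"xyz": [0, 0, 3]},
    {"xyz": [0, 0, 3]},
  ],
)

```text
time_s: 6.8
eef_pos: [551.0, -126.5, 240.6]
ee_rot: [0.093, 0.653, 0.744, 0.106]
force: [-0.3, 0.3, -1.5]
grip_width: 0.127
grip_force: 78.3
```

```bash
python3 f.py
```

```text
shift [ 0.1 -0.3  0.7] turn [-0.001  0.    -0.   ] q [-0.46  0.54  1.63  0.23  0.74 -0.74] F [-0.3  0.3 -1.5] t 6.8
Fn -1.3885621546299358 M [-0.04  0.24  0.03]
```

Call:
tcp_steps(
  ticks=[
    {"xyz": [0, 0, 0.5]},
    {"xyz": [0, 0, 1]},
    {"xyz": [0, 0, 1.5]},
    {"xyz": [0, 0, 1.5]},
    {"xyz": [0, 0, 1.5]},
  ],
)

```text
time_s: 7.3
eef_pos: [551.2, -126.5, 240.2]
ee_rot: [0.093, 0.653, 0.744, 0.106]
force: [-9.9, -0.0, 9.2]
grip_width: 0.125
grip_force: 80.4
```

```bash
python3 f.py
```

```text
shift [ 0.1 -0.3  0.2] turn [-0.001  0.     0.   ] q [-0.46  0.54  1.63  0.23  0.74 -0.74] F [-9.9 -0.   9.2] t 7.3
Fn 11.588121321506577 M [0.22 0.97 0.11]
```

Contact made with about 13 N normal. Next I'll work out the centre of pressure to see whether the plate is flush.

Create cop.py:
```python
from d import *
S=[ctrl.sense()]
for _ in range(4): ctrl.capture("top"); S.append(ctrl.sense())
s=S[-1]; Rn=Q(s["ee_rot"]); F=np.mean([x["force"] for x in S],0)-[-.3,.2,-1.5]; M=np.mean([x["wrist_torque"] for x in S],0)-[-.05,.2,.05]
f=Rn.inv().apply(F);m=Rn.inv().apply(M); z=.189
# m = r x f, r=(x,y,z): mx=y fz - z fy ; my=z fx - x fz
print("f tool",f.round(1),"m",m.round(2),"cop mm x(bar)",1e3*(z*f[0]-m[1])/f[2],"y(upslope)",1e3*(m[0]+z*f[1])/f[2],"pos",s["eef_pos"].round(1))
p=s["eef_pos"]+Rn.apply([0,0,189]); print("underside centre",p.round(1))
for k in(-.015,-.03):  # offsets to pivot about underside centre
    print(k,(np.array([0,0,189])-R.from_rotvec([k,0,0]).apply([0,0,189])).round(2))
```

```bash
python3 cop.py
```

```text
f tool [  1.   -5.9 -13.9] m [0.76 0.33 0.07] cop mm x(bar) 9.836628834311979 y(upslope) 24.88592469042761 pos [ 551.1 -126.5  240.2]
underside centre [ 603.6 -119.8   58.8]
-0.015 [ 0.   -2.83  0.02]
-0.03 [ 0.   -5.67  0.09]
```

Call:
tcp_steps(
  ticks=[
    {"xyz": [0, 0, -1.5]},
    {"xyz": [0, -1.5, -1.5], "r": [-0.007, 0, 0]},
    {"xyz": [0, -2.8, -1.5], "r": [-0.015, 0, 0]},
    {"xyz": [0, -2.8, -1.5], "r": [-0.015, 0, 0]},
    {"xyz": [0, -2.8, -0.8], "r": [-0.015, 0, 0]},
    {"xyz": [0, -2.8, -0.2], "r": [-0.015, 0, 0]},
    {"xyz": [0, -2.8, -0.2], "r": [-0.015, 0, 0]},
  ],
)

```text
time_s: 8.2
eef_pos: [548.6, -126.8, 239.4]
ee_rot: [0.098, 0.653, 0.743, 0.112]
force: [-8.3, 0.3, 10.2]
grip_width: 0.128
grip_force: 80.3
```

```bash
python3 cop.py
```

```text
f tool [  1.1  -3.4 -12.9] m [1.03 0.27 0.1 ] cop mm x(bar) 5.369264064323826 y(upslope) -29.85113093683649 pos [ 548.6 -126.8  239.4]
underside centre [ 603.7 -119.7   58.8]
-0.015 [ 0.   -2.83  0.02]
-0.03 [ 0.   -5.67  0.09]
```

The centre of pressure flipped to the lower edge, so flush lies in between. Turning back about half.

Call:
tcp_steps(
  ticks=[
    {"xyz": [0, 0, -1.3]},
    {"xyz": [0, 1.4, -1.3], "r": [0.007, 0, 0]},
    {"xyz": [0, 1.4, -1.3], "r": [0.007, 0, 0]},
    {"xyz": [0, 1.4, -0.7], "r": [0.007, 0, 0]},
    {"xyz": [0, 1.4, -0.1], "r": [0.007, 0, 0]},
    {"xyz": [0, 1.4, -0.1], "r": [0.007, 0, 0]},
    {"xyz": [0, 1.4, -0.1], "r": [0.007, 0, 0]},
  ],
)

```text
time_s: 9.1
eef_pos: [549.9, -126.7, 239.8]
ee_rot: [0.096, 0.653, 0.743, 0.109]
force: [-6.0, 0.1, 7.9]
grip_width: 0.127
grip_force: 79.9
```

```bash
python3 cop.py
```

```text
f tool [  1.   -2.4 -11. ] m [0.66 0.25 0.06] cop mm x(bar) 4.763112501255904 y(upslope) -19.276997851969675 pos [ 549.9 -126.6  239.8]
underside centre [ 603.8 -119.7   58.8]
-0.015 [ 0.   -2.83  0.02]
-0.03 [ 0.   -5.67  0.09]
```

The centre of pressure is now inside the plate, so it's flush, with about 11 N normal. One last picture to check centring.

Run:
```python
from d import *
o=[cv2.resize(ctrl.capture(c)[y:y+90,x:x+80,::-1],(400,450),interpolation=cv2.INTER_CUBIC) for c,(x,y) in(("top",(250,120)),("scene",(220,115)))]
cv2.imwrite("pics/p3.png",np.hstack(o)); s=ctrl.sense();print(s["force"],s["grip_force"],s["time_s"])
```

```text
[-5.0015993   0.74834532  7.87520561] 79.88892316818237 9.4
```

View pics/p3.png

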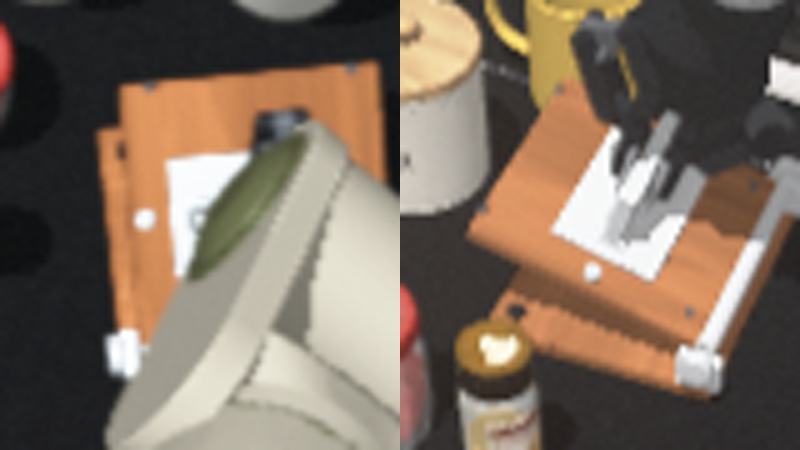

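The plate edge runs (553,230)–(657,280) in the scene crop, with the stud at (592,272) opposite its middle. The gap is about 15 mm to the stud's centre, which is what it should be, and the board and the neighbouring things in view are undisturbed. Handing in.

```bash
python3 -c "
from rig import ctrl
print(ctrl.finish_job())"
```

```text
the job is handed in; nothing more can be done
None
```

I handed the job in at 9.4 s: the ledge was still gripped, pressed flush at about 11 N, and centred between the studs as far as the cameras show (the judge's result was not reported).

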